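# Put the sample box under vacuum

### The arm

A 6-joint arm with a two-finger parallel gripper is mounted at the origin on the work surface. World frame = base frame: x ahead of the robot, y to its left, z up, the work surface at z = 0. Lengths are in m, angles in rad, forces in N, time in s.
With the tool pointing down it reaches from about 0.3 to 0.775 m from the base axis. Payload 14.6 kg.
Tool frame: the origin (TCP) lies on the mounting face of the last link; the fingertips stand 199 mm ahead of it and the grasp point (between the pads) lies 180 mm ahead of it; z points along the fingers, y is the line along which they close (so a half turn about z gives the same grasp; the last joint's range is limited). The gripper opens to 94 mm and grips with 3 to 60 N. Pads are 16 mm wide; open, the fingers measure 119 mm over their backs; the gripper's body (75 mm by 177 mm) begins 78 mm behind the grasp point.
Start: joints at [1.073, 0.3, 1.521, -0, 1.321, -0.067], TCP at [0.23, 0.5, 0.405] pointing down, gripper open.
Joint ranges: [-3.03, 3.03], [-0.79, 2.21], [0.23, 2.52], [-1.04, 4.18], [0, 3.07], [-2.55, 2.55]. Speed limits (rad/s): [2.22, 2.22, 2.57, 3.14, 3.14, 3.14].

### API

Orientations are given as [roll, pitch, yaw] about the fixed x, y, z axes, in that order (R = Rz(yaw) Ry(pitch) Rx(roll)).
In Python, from station import telemetry, cams, workorder, finder gives the robot as it stands.
- The arm moves only by the tool jog_arm, never from a script. Its argument "rows" is a list of rows, each an object with "gripper": the finger opening in m, from 0 to 0.094; "slide": the shift along the tool's x, y, z in m, a list of three; "spin": the turn about the tool's z in rad. In form: [{"gripper": gripper, "slide": [tx, ty, tz], "spin": spin}, ...]. A call has 1 to 8 rows; each row is the pose to reach, as a shift and turn from the pose commanded when the call began, along the tool's axes at that moment; what a row does not reach only later rows make up. A row lasts 1/10 s, in which the tool goes at most 50 mm and 8.59 degrees, less where a joint would pass 70% of its speed; a pose out of reach is approached as far as the arm can. A call with a gripper value outside its range is refused whole. The fingers move at their own pace and stop on an object; "squeeze" is the grip in N (left out, the last holds). Time passes only in rows, so rows that repeat a pose let the fingers close. It gives the time, the measured TCP pose, the force, the opening and the grip force at its end, in the units of the state.
- telemetry.get_obs(): the state, without advancing time (a new reading comes with each control period).
- cams.camera(name): name is "scene" or "side" or "wrist"; returns (picture, depth): 420x560x3 uint8, red, green, blue; 420x560 float32, m along the optical axis (not along the pixel's ray), 0 where there is no reading.
- cams.camera_info(name): a dict with "camera_matrix" (3x3 intrinsics, pixels), "R" (3x3) and "t" (3): a world point X has camera coordinates R X + t; the wrist camera has in their place "tool_from_camera" (4x4, takes a point from camera to tool coordinates, whose origin is the TCP and whose axes are the flange's). Camera axes: x right, y down, z forward; pixel columns grow to the right and rows downward; lengths in m; the calibration is good to about 2 mm. A picture is of the moment at which its call begins: read the wrist's pose just before it. camera_info takes no time and is no camera call.
- workorder.hand_in(): hands the job in; it is judged then, once.
Trained networks look in the newest picture that a camera, given by its name, has taken for a name from the list of things; names that differ only in an ending like _2 or _b are one class to them, and where a whole thing is asked for, a point or a joint stands for the part that bears it (a point fixed in the world has none). Each returns a list of dicts, best first, with "confidence" (0 to 1); they miss things now and then, are a little off and sometimes report something else, mostly with a low value. They report only what shows in the picture. A call takes as long as a camera call.
- finder.find_in(target, camera): "point" ([x, y, z] in m, in world coordinates, good to about 4 mm: the middle of the surface that is visible of it).
- finder.masks_of(target, camera): "region" (420x560 bool, what is visible of it).
The state is a dict: "time_s": time; "qpos": joint angles; "joint_vel": joint speeds; "tau": joint torques, N m; "ee_pos": TCP position; "eef_rot": TCP orientation; "force": force on the tool from outside, world axes, zero at the start; "moment": the same for the moment, N m; "grip_width": finger opening in m; "grip_force": force on a finger pad.
Only numpy, scipy, OpenCV 4.12 (cv2) and the standard library are available. Lean on these libraries where they do the work, as an engineer would, in place of code of your own. Each camera call takes 0.05 s, during which the arm holds its last target. There are 200 camera calls.

### The job

Shut the half-open lid of the metal vacuum box fully, then connect the box to the pump: lift the selector valve's lever out of its middle notch, swing it past the next notch to the last notch on the side where the vacuum box stands, and let it drop fully home there. Then let go, and leave the bottle, the jar and the pot on the hot plate undisturbed.

Things in the scene. Friction and masses are not known exactly. Their poses are not given: they have to be found in the camera images.
- valve: Selector valve fixed to the bench: grey block 110 x 110 x 58 mm under a round steel notch plate (210 mm diameter, top at z 68 mm), with a lever pointing towards the robot. Origin on the bench under the lever's vertical pivot axis; x points away from the robot (yaw within 0.15 rad), y to the left. The lever's level pivot crosses this axis 78 mm above the bench.
- gate: The notches on the valve's plate; same origin and axes as the valve. Six upright teeth (8 mm wide, 20 mm tall, tops at z 88 mm, 87 to 99 mm from the pivot axis) form five notches for the lever's 12 mm square bar, at swings -0.56, -0.28, 0, 0.28 and 0.56 rad: the middle, one intermediate and one last notch on each side. Play in a notch about +-0.03 rad.
- turn (a joint): Swing of the lever about the vertical pivot, rad: 0 = lever along the valve's -x (middle notch, where it starts), positive = grip swings to the valve's +y (left); last notches at +0.56 (left) and -0.56 (right). Stops at +-0.62. Light friction; it stays where it is left.
- lift (a joint): Lift of the lever about its level pivot, rad: 0 = lying home in a notch, positive = grip raised, stop at 0.5. The bar clears the teeth above about 0.20 rad; it falls by its own weight (about 2.5 N at the grip).
- lever_grip (a point): Middle of the lever's black round handle (26 mm diameter, 90 mm long, from 115 to 205 mm from the pivot). The point lies on the handle's axis, 165 mm from the pivot, 78 mm above the bench when the lever is home. x runs along the lever towards the pivot, y across it. Below the handle it is free down to the bench.
- vacbox: Vacuum box fixed to the bench: open aluminium box 140 (x) x 130 (y) x 90 mm tall, to the left or to the right of the valve, a white dish inside. Origin at the centre of its underside; x points away from the robot (yaw within 0.25 rad). A brass pipe stub 17 mm across stands 108 mm out on its far side.
- lid (a joint): Opening of the box's lid, rad: 0 = shut, starts half open at 0.6 to 1.0. It is a 140 x 130 x 10 mm aluminium plate hinged along the box's far (+x) upper edge. The hinge is stiff: the lid stays where it is left, about 1 to 4 N at the handle closes it; stop at 1.2.
- lid_hinge (a point): Middle of the lid's hinge line, on the box's far upper edge, 90.5 mm above the bench. The hinge line runs along the box's y.
- lid_handle (a point): Middle of the lid's dark steel bar handle: a round bar about 10 mm thick and 65 mm long, parallel to the hinge line. In the shut lid it lies 110 mm towards the robot from the hinge and 45 mm above the hinge, 35 mm above the lid's outer face.
- hotplate: White hot plate with a dark steel top, 140 x 140 x 84 mm, fixed, on the other side of the valve from the vacuum box. Origin at the centre of its underside. Bystander.
- pot: Open steel cup 80 mm in diameter, 75 mm tall, standing loose on the hot plate. Origin at the centre of its underside. Bystander.
- reagent: Amber glass bottle 72 mm in diameter, 150 mm tall, loose, beyond and to the left of the valve. Origin at the centre of its underside. Bystander.
- jar: White jar 72 mm in diameter, 90 mm tall, loose, beyond and to the right of the valve. Origin at the centre of its underside. Bystander.

How it is judged:
By the outcome, as a careful person would: the job done as asked, in the order asked, and still so for the second after the job is handed in, with the robot touching nothing.
It also fails if it takes over 48 s, if anything falls off the work surface, if the arm or the gripper's body presses on something with over 40 N, if the wrist force passes 120 N, or if a joint passes its speed limit or range.

## Working session

There is one attempt and no reset: what is moved stays moved. The work goes in short steps, Python scripts to look and compute and a tool call to move; the robot and the scene stay as the last step left them, time stands still between calls to the robot, and variables do not carry over. Pictures are saved under pics/ and viewed, at most 10 in all, crops included, and the job is handed in when it is done.

Besides the shell and the picture viewer there is one more tool, called after "Request:" as name(argument=value, ...), one argument or row to a line, values as JSON. jog_arm: Moves the arm, as the interface text tells. Its arguments: {"type":"object","properties":{"rows":{"type":"array","items":{"type":"object","properties":{"gripper":{"type":"number"},"slide":{"type":"array","items":{"type":"number"}},"spin":{"type":"number"}}}},"squeeze":{"type":"number"}},"required":["rows"]}

```bash
mkdir -p pics; cat > h.py <<'E'
import numpy as np, cv2
from station import telemetry, cams, workorder, finder
def cloud(cam, mask=None):
    pic,d=cams.camera(cam); i=cams.camera_info(cam); K=np.array(i["camera_matrix"])
    v,u=np.mgrid[:420,:560]; 
    P=np.stack([(u-K[0,2])/K[0,0]*d,(v-K[1,2])/K[1,1]*d,d],-1)
    P=(P-np.array(i["t"]))@np.array(i["R"])
    P[d==0]=np.nan
    return pic,P
E
python3 - <<'E'
from h import *
o=telemetry.get_obs(); print(o)
for c in("scene","side"):
    pic,P=cloud(c); cv2.imwrite(f"pics/{c}0.png",pic[:,:,::-1]); np.save(f"P_{c}.npy",P)
    for t in("valve","gate","lever_grip","vacbox","lid","lid_handle","lid_hinge","hotplate","pot","reagent","jar"):
        try:
            r=finder.find_in(t,c); print(c,t,[(np.round(x["point"],3).tolist(),round(x["confidence"],2)) for x in r[:2]])
        except Exception as e: print(c,t,e)
    for t in("lid","lid_handle","lever_grip","vacbox","gate"):
        try:
            r=finder.masks_of(t,c)
            if r: np.save(f"m_{c}_{t}.npy",r[0]["region"])
        except Exception as e: print(c,t,e)
E
```

```text
{'time_s': 0.0, 'qpos': array([ 1.07340167e+00,  3.00454909e-01,  1.52156731e+00, -3.01000129e-05,
        1.32070968e+00, -6.65744059e-02]), 'joint_vel': array([-1.63119615e-03, -4.74035639e-05, -4.84056079e-04, -1.13974779e-04,
       -3.23543708e-03, -1.01182447e-03]), 'tau': array([-2.99133862e-03, -5.31815708e+01, -3.52731264e+01,  7.05914805e-02,
        2.45326204e-02, -8.67112180e-05]), 'ee_pos': array([0.22966472, 0.49971726, 0.40410091]), 'eef_rot': array([-3.14045399e+00, -4.66979519e-05,  2.71077984e+00]), 'force': array([-0.0630033 ,  0.82176007, -0.63852416]), 'moment': array([ 0.02175296,  0.04256507, -0.00094877]), 'grip_force': 0.0, 'grip_width': 0.09414421686311215}
scene valve [([0.648, 0.008, 0.068], 0.73)]
scene gate [([0.559, -0.003, 0.084], 0.56)]
scene lever_grip [([0.526, 0.012, 0.082], 0.83)]
scene vacbox [([0.524, -0.362, 0.115], 0.73)]
scene lid [([0.488, -0.359, 0.136], 0.71), ([0.523, -0.358, 0.116], 0.64)]
scene lid_handle [([0.489, -0.359, 0.138], 0.62)]
scene lid_hinge [([0.491, -0.365, 0.138], 0.83)]
scene hotplate [([0.568, 0.308, 0.07], 0.79)]
scene pot [([0.529, 0.343, 0.137], 0.69)]
scene reagent []
scene jar [([0.779, -0.252, 0.063], 0.71), ([0.528, 0.341, 0.136], 0.64)]
side valve [([0.619, -0.007, 0.068], 0.68)]
side gate [([0.549, -0.002, 0.086], 0.68)]
side lever_grip [([0.497, 0.004, 0.083], 0.93)]
side vacbox [([0.462, -0.37, 0.058], 0.67)]
side lid [([0.464, -0.377, 0.172], 0.93), ([0.498, 0.01, 0.083], 0.42)]
side lid_handle [([0.464, -0.373, 0.172], 0.89)]
side lid_hinge [([0.468, -0.373, 0.176], 0.93), ([0.528, 0.006, 0.083], 0.65)]
side hotplate [([0.475, 0.277, 0.063], 0.78)]
side pot [([0.501, 0.323, 0.136], 0.98), ([0.704, 0.232, 0.076], 0.35)]
side reagent [([0.703, 0.231, 0.074], 0.92)]
side jar [([0.728, -0.262, 0.064], 0.83)]
```

```bash
python3 - <<'E'
import cv2,numpy as np
a=np.vstack([cv2.imread("pics/scene0.png"),cv2.imread("pics/side0.png")])
cv2.imwrite("pics/both.png",cv2.resize(np.hstack([a[:420],a[420:]]),(800,300)))
E
```

```text
(no output)
```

View pics/scene0.png

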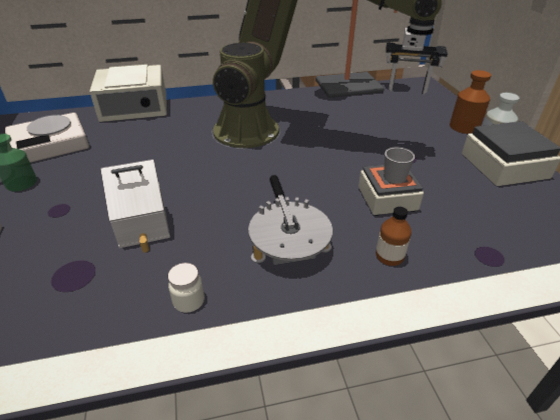

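View pics/side0.png

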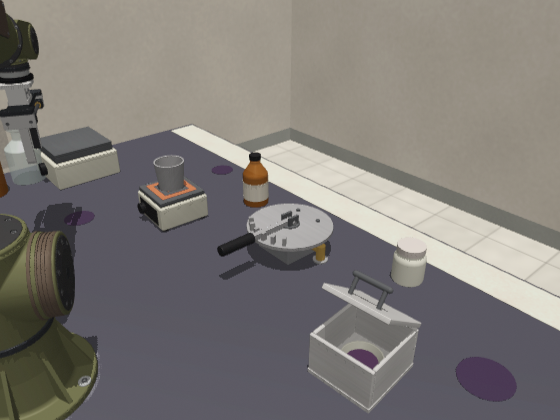

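The scene view shows the box on the robot's right (y<0, pixel ~(135,200)) and the lever at (280,195). The side view shows the lid half open with its handle at (372,282), and the lever grip at (237,244).

```bash
python3 - <<'E'
import numpy as np,os
for c in("side","scene"):
    P=np.load(f"P_{c}.npy")
    for t in("lid","lid_handle","lever_grip","vacbox","gate"):
        f=f"m_{c}_{t}.npy"
        if not os.path.exists(f): continue
        m=np.load(f); v,u=np.where(m); Q=P[m]; Q=Q[~np.isnan(Q[:,0])]
        print(c,t,len(Q),"px",u.min(),u.max(),v.min(),v.max(),"med",np.round(np.median(Q,0),3),"lo",np.round(np.percentile(Q,2,0),3),"hi",np.round(np.percentile(Q,98,0),3))
        if t in("lever_grip","lid_handle"):
            A=Q-Q.mean(0); s=np.linalg.svd(A,full_matrices=False); print("  axis",np.round(s[2][0],3),np.round(s[1],3))
# box yaw and lid plane from clouds
P=np.concatenate([np.load(f"P_{c}.npy").reshape(-1,3) for c in("side","scene")])
P=P[~np.isnan(P[:,0])]
b=P[(abs(P[:,0]-.53)<.15)&(abs(P[:,1]+.36)<.12)]
for z in np.arange(.01,.23,.02):
    s=b[abs(b[:,2]-z)<.01]
    if len(s): print(round(z,2),len(s),np.round(np.percentile(s,1,0)[:2],3),np.round(np.percentile(s,99,0)[:2],3))
import cv2
S=np.load("P_scene.npy")
# lid plane RANSAC from scene lid: points z>0.1 in box region
s=S.reshape(-1,3); s=s[~np.isnan(s[:,0])]; s=s[(abs(s[:,0]-.53)<.1)&(abs(s[:,1]+.36)<.1)&(s[:,2]>.085)]
rng=np.random.default_rng(0);best=0
for _ in range(500):
    a=s[rng.choice(len(s),3,False)];n=np.cross(a[1]-a[0],a[2]-a[0]);L=np.linalg.norm(n)
    if L<1e-7: continue
    n/=L; k=abs((s-a[0])@n)<.003
    if k.sum()>best: best=k.sum();K=k
q=s[K];n=np.linalg.svd(q-q.mean(0),full_matrices=False)[2][2];n*=np.sign(n[2])
print("lid plane",best,len(s),n.round(3),q.mean(0).round(3),"open",np.arccos(n[2]),"yaw",np.arctan2(n[1],n[0]))
print(q.min(0).round(3),q.max(0).round(3))
r=cv2.minAreaRect(q[:,:2].astype(np.float32));print(r, cv2.boxPoints(r).round(3).tolist())
h=s[((s-q.mean(0))@n)>.02]; print("above lid",len(h),h.mean(0).round(3)); print(np.percentile(h,[5,95],axis=0).round(3))
# plate circle & teeth
m=(abs(P[:,2]-.068)<.003)&(abs(P[:,0]-.64)<.16)&(abs(P[:,1])<.14);c=P[m][:,:2].astype(np.float32);print("plate",cv2.minEnclosingCircle(c),len(c),np.percentile(c,[1,99],axis=0))
E
```

```text
side lid 1998 px 322 420 269 327 med [ 0.47  -0.366  0.172] lo [ 0.424 -0.428 -0.001] hi [ 0.675 -0.172  0.197]
side lid_handle 872 px 154 182 156 192 med [0.502 0.327 0.137] lo [0.473 0.31  0.088] hi [0.545 0.386 0.159]
  axis [-0.422 -0.77  -0.479] [0.86  0.56  0.533]
side lever_grip 587 px 217 295 220 256 med [0.493 0.008 0.084] lo [ 0.432 -0.     0.073] hi [0.625 0.02  0.092]
  axis [-1.    -0.011  0.015] [1.443 0.232 0.143]
side vacbox 9604 px 308 420 270 413 med [ 0.463 -0.368  0.057] lo [ 0.395 -0.431  0.002] hi [ 0.54  -0.299  0.194]
side gate 193 px 249 285 218 246 med [ 0.55  -0.001  0.082] lo [ 0.539 -0.052  0.071] hi [0.568 0.073 0.09 ]
scene lid 2913 px 101 162 161 221 med [ 0.493 -0.362  0.136] lo [ 0.435 -0.425  0.093] hi [ 0.547 -0.298  0.194]
scene lid_handle 2947 px 101 162 160 220 med [ 0.492 -0.362  0.136] lo [ 0.432 -0.425  0.091] hi [ 0.547 -0.298  0.194]
  axis [ 0.967  0.238 -0.093] [2.65  2.069 1.63 ]
scene lever_grip 410 px 269 293 175 228 med [0.527 0.011 0.084] lo [0.438 0.    0.066] hi [0.648 0.024 0.092]
  axis [ 1.    -0.01   0.018] [1.343 0.25  0.119]

[... 606 characters left out ...]
.19 557 [ 0.427 -0.418] [ 0.487 -0.319]
lid plane 2384 2996 [0.579 0.061 0.813] [ 0.495 -0.361  0.136] open 0.6209394725373993 yaw 0.10587793044545066
[ 0.43  -0.43   0.096] [ 0.554 -0.292  0.18 ]
((0.49037641286849976, -0.36094191670417786), (0.11773211508989334, 0.1295943409204483), 5.6508965492248535) [[0.42500001192092896, -0.3019999861717224], [0.43799999356269836, -0.4309999942779541], [0.5550000071525574, -0.41999998688697815], [0.5429999828338623, -0.29100000858306885]]
above lid 149 [ 0.482 -0.362  0.192]
[[ 0.475 -0.394  0.186]
 [ 0.487 -0.329  0.197]]
plate ((0.6214731335639954, 0.010283364914357662), 0.12378620356321335) 5589 [[ 0.54123385 -0.08751112]
 [ 0.73857261  0.1104653 ]]
```

Request:
jog_arm(
  rows=[
    {"gripper": 0.03, "slide": [-0.589, -0.678, -0.03], "spin": 1.04},
    {"gripper": 0.03, "slide": [-0.589, -0.678, -0.03], "spin": 1.04},
    {"gripper": 0.03, "slide": [-0.589, -0.678, -0.03], "spin": 1.04},
    {"gripper": 0.03, "slide": [-0.589, -0.678, -0.03], "spin": 1.04},
    {"gripper": 0.03, "slide": [-0.589, -0.678, -0.03], "spin": 1.04},
    {"gripper": 0.03, "slide": [-0.589, -0.678, -0.03], "spin": 1.04},
    {"gripper": 0.03, "slide": [-0.589, -0.678, -0.03], "spin": 1.04},
    {"gripper": 0.03, "slide": [-0.589, -0.678, -0.03], "spin": 1.04},
  ],
)

```text
time_s: 2.5
ee_pos: [0.3417, 0.1141, 0.4184]
eef_rot: [3.14, -0.0, 1.666]
force: [0.6, 0.1, -0.2]
grip_width: 0.0334
grip_force: 0.0
```

```bash
cat > go.py <<'E'
import sys; from h import *
# go.py x y z yaw : slide/spin bringing the grasp point (between pads) there, tool pointing down
def go(x,y,z,yaw):
    o=telemetry.get_obs(); r,p,w=o["eef_rot"]
    D=np.array([x,y,z+.18])-o["ee_pos"]; T=np.array([[np.cos(w),np.sin(w),0],[np.sin(w),-np.cos(w),0],[0,0,-1]])
    return (T@D).round(4).tolist(), round((w-yaw+np.pi)%(2*np.pi)-np.pi,3)
if __name__=="__main__":
    o=telemetry.get_obs(); print(o["time_s"],o["ee_pos"].round(4)-[0,0,.18],o["eef_rot"].round(3),o["qpos"].round(2),o["force"].round(1),o["grip_width"])
    print(go(*map(float,sys.argv[1:])))
E
python3 go.py .482 -.362 .235 1.67
```

```text
2.5 [0.3417 0.1141 0.2384] [ 3.14  -0.     1.666] [ 0.22 -0.15  1.98  0.    1.32  0.13] [ 0.6  0.1 -0.2] 0.0334289359316078
([-0.4873, 0.0944, 0.0034], np.float64(-0.004))
```

Request:
jog_arm(
  rows=[
    {"gripper": 0.03, "slide": [-0.487, 0.094, 0.0], "spin": 0},
    {"gripper": 0.03, "slide": [-0.487, 0.094, 0.0], "spin": 0},
    {"gripper": 0.03, "slide": [-0.487, 0.094, 0.0], "spin": 0},
    {"gripper": 0.03, "slide": [-0.487, 0.094, 0.0], "spin": 0},
    {"gripper": 0.03, "slide": [-0.487, 0.094, 0.0], "spin": 0},
    {"gripper": 0.03, "slide": [-0.487, 0.094, 0.0], "spin": 0},
    {"gripper": 0.03, "slide": [-0.487, 0.094, 0.0], "spin": 0},
    {"gripper": 0.03, "slide": [-0.487, 0.094, 0.0], "spin": 0},
  ],
)

```text
time_s: 3.3
ee_pos: [0.4566, -0.2694, 0.418]
eef_rot: [3.141, 0.0, 1.67]
force: [0.8, 1.3, 0.7]
grip_width: 0.03
grip_force: 0.0
```

```bash
python3 go.py .482 -.362 .235 1.67
```

```text
3.3 [ 0.4566 -0.2694  0.238 ] [3.141 0.    1.67 ] [-0.6   0.25  1.56  0.    1.34 -0.7 ] [0.8 1.3 0.7] 0.0299590576036358
([-0.0946, 0.0161, 0.003], np.float64(0.0))
```

Request:
jog_arm(
  rows=[
    {"gripper": 0.03, "slide": [-0.095, 0.016, 0.0], "spin": 0},
    {"gripper": 0.03, "slide": [-0.095, 0.016, 0.0], "spin": 0},
    {"gripper": 0.03, "slide": [-0.095, 0.016, 0.0], "spin": 0},
    {"gripper": 0.03, "slide": [-0.095, 0.016, 0.0], "spin": 0},
  ],
)

```text
time_s: 3.7
ee_pos: [0.4818, -0.3607, 0.4172]
eef_rot: [-3.141, -0.001, 1.67]
force: [0.3, 0.7, 0.0]
grip_width: 0.03
grip_force: 0.0
```

```bash
python3 - <<'E'
from h import *
pic,d=cams.camera("wrist"); o=telemetry.get_obs(); i=cams.camera_info("wrist")
cv2.imwrite("pics/w1.png",pic[:,:,::-1])
r=finder.find_in("lid_handle","wrist"); print([(x["point"],x["confidence"]) for x in r])
K=np.array(i["camera_matrix"]);M=np.array(i["tool_from_camera"]);v,u=np.mgrid[:420,:560]
P=np.stack([(u-K[0,2])/K[0,0]*d,(v-K[1,2])/K[1,1]*d,d],-1)@M[:3,:3].T+M[:3,3]
from scipy.spatial.transform import Rotation as R
W=P@R.from_euler("xyz",o["eef_rot"]).as_matrix().T+o["ee_pos"]; W[d==0]=np.nan
np.save("W1.npy",W)
k=(W[...,2]>.184)&(W[...,2]<.205)&(abs(W[...,0]-.48)<.03)&(abs(W[...,1]+.36)<.05); q=W[k]
print(o["ee_pos"],k.sum(),q.mean(0) if len(q) else 0, np.percentile(q,[3,97],axis=0) if len(q) else 0)
print(np.linalg.svd(q-q.mean(0),full_matrices=False)[2][0])
E
python3 go.py .482 -.362 .2 1.67
```

```text
[([0.4769, -0.3407, 0.1535], 0.81)]
[ 0.48184462 -0.3597627   0.41772301] 2228 [ 0.47780384 -0.35870466  0.19628469] [[ 0.46912657 -0.39384858  0.18674438]
 [ 0.48508376 -0.32635896  0.19885351]]
[ 0.10081713 -0.99488983  0.00548875]
3.8 [ 0.4819 -0.3593  0.2382] [ 3.142 -0.     1.671] [-0.7   0.41  1.35  0.    1.39 -0.8 ] [-0.4 -0.1 -0.2] 0.029697553610030684
([-0.0027, -0.0001, 0.0382], np.float64(0.001))
```

View pics/w1.png

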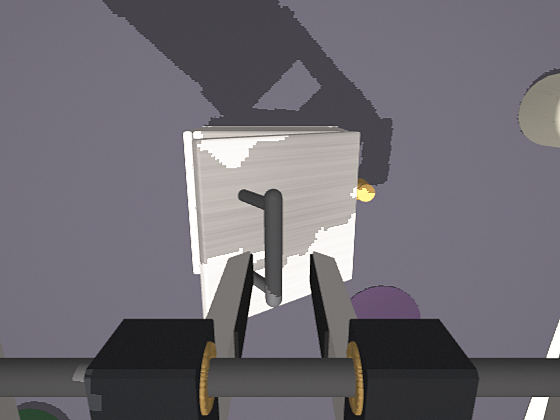

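The wrist view shows the handle bar (273,190–300) running between the two fingers (gap centre ~280), so I lower over it and grip.

Request:
jog_arm(
  rows=[
    {"gripper": 0.03, "slide": [0, -0.002, 0.02]},
    {"gripper": 0.03, "slide": [0, -0.002, 0.039]},
    {"gripper": 0.03, "slide": [0, -0.002, 0.039]},
    {"gripper": 0.0, "slide": [0, -0.002, 0.039]},
    {"gripper": 0.0, "slide": [0, -0.002, 0.039]},
    {"gripper": 0.0, "slide": [0, -0.002, 0.039]},
    {"gripper": 0.0, "slide": [0, -0.002, 0.039]},
    {"gripper": 0.0, "slide": [0, -0.002, 0.039]},
  ],
  squeeze=12,
)

```text
$.rows[0]: bad value
```

Request:
jog_arm(
  rows=[
    {"gripper": 0.03, "slide": [0, -0.002, 0.02], "spin": 0},
    {"gripper": 0.03, "slide": [0, -0.002, 0.039], "spin": 0},
    {"gripper": 0.03, "slide": [0, -0.002, 0.039], "spin": 0},
    {"gripper": 0.0, "slide": [0, -0.002, 0.039], "spin": 0},
    {"gripper": 0.0, "slide": [0, -0.002, 0.039], "spin": 0},
    {"gripper": 0.0, "slide": [0, -0.002, 0.039], "spin": 0},
    {"gripper": 0.0, "slide": [0, -0.002, 0.039], "spin": 0},
    {"gripper": 0.0, "slide": [0, -0.002, 0.039], "spin": 0},
  ],
  squeeze=12,
)

```text
time_s: 4.6
ee_pos: [0.4793, -0.3605, 0.3808]
eef_rot: [-3.141, 0.002, 1.671]
force: [-9.0, -0.2, 7.5]
grip_width: 0.0106
grip_force: 12.0
```

Request:
jog_arm(
  rows=[
    {"gripper": 0.0, "slide": [0, -0.006, 0.004], "spin": 0},
    {"gripper": 0.0, "slide": [0, -0.0126, 0.009], "spin": 0},
    {"gripper": 0.0, "slide": [0, -0.018, 0.014], "spin": 0},
    {"gripper": 0.0, "slide": [0, -0.0239, 0.0195], "spin": 0},
    {"gripper": 0.0, "slide": [0, -0.0285, 0.025], "spin": 0},
    {"gripper": 0.0, "slide": [0, -0.033, 0.0304], "spin": 0},
    {"gripper": 0.0, "slide": [0, -0.033, 0.0304], "spin": 0},
  ],
)

```text
time_s: 5.3
ee_pos: [0.4463, -0.3639, 0.3494]
eef_rot: [-3.14, 0.001, 1.67]
force: [-9.7, -2.3, 0.4]
grip_width: 0.0105
grip_force: 12.0
```

Request:
jog_arm(
  rows=[
    {"gripper": 0.0, "slide": [0, -0.004, 0.006], "spin": 0},
    {"gripper": 0.0, "slide": [0, -0.008, 0.013], "spin": 0},
    {"gripper": 0.0, "slide": [0, -0.011, 0.019], "spin": 0},
    {"gripper": 0.0, "slide": [0, -0.0145, 0.026], "spin": 0},
    {"gripper": 0.0, "slide": [0, -0.0145, 0.028], "spin": 0},
    {"gripper": 0.0, "slide": [0, -0.0145, 0.028], "spin": 0},
  ],
)

```text
time_s: 5.9
ee_pos: [0.4314, -0.3655, 0.3212]
eef_rot: [-3.137, -0.0, 1.67]
force: [-16.8, -2.7, 3.1]
grip_width: 0.0105
grip_force: 12.0
```

```bash
python3 go.py .436 -.365 .18 1.67
```

```text
5.9 [ 0.4314 -0.3655  0.1412] [-3.137 -0.     1.67 ] [-0.77  0.41  1.57 -0.    1.16 -0.87] [-16.8  -2.7   3.1] 0.010503472095348933
([0.0001, 0.0046, -0.0388], np.float64(0.0))
```

Request:
jog_arm(
  rows=[
    {"gripper": 0.03, "slide": [0, 0, 0], "spin": 0},
    {"gripper": 0.03, "slide": [0, 0.004, 0], "spin": 0},
    {"gripper": 0.03, "slide": [0, 0.004, 0], "spin": 0},
    {"gripper": 0.03, "slide": [0, 0.004, -0.035], "spin": 0},
    {"gripper": 0.0, "slide": [0, 0.004, -0.035], "spin": 0},
    {"gripper": 0.0, "slide": [0, 0.004, -0.035], "spin": 0},
    {"gripper": 0.0, "slide": [0, 0.004, -0.035], "spin": 0},
  ],
)

```text
time_s: 6.6
ee_pos: [0.4367, -0.3645, 0.3549]
eef_rot: [-3.141, -0.001, 1.671]
force: [1.0, -0.2, 0.1]
grip_width: 0.0094
grip_force: 0.0
```

```bash
python3 - <<'E'
from h import *
pic,d=cams.camera("wrist"); o=telemetry.get_obs(); i=cams.camera_info("wrist")
K=np.array(i["camera_matrix"]);M=np.array(i["tool_from_camera"]);v,u=np.mgrid[:420,:560]
P=np.stack([(u-K[0,2])/K[0,0]*d,(v-K[1,2])/K[1,1]*d,d],-1)@M[:3,:3].T+M[:3,3]
from scipy.spatial.transform import Rotation as R
W=P@R.from_euler("xyz",o["eef_rot"]).as_matrix().T+o["ee_pos"]; W[d==0]=np.nan
k=(W[...,2]>.085)&(W[...,2]<.113)&(abs(W[...,0]-.475)<.07)&(abs(W[...,1]+.36)<.06); q=W[k]
A=np.c_[q[:,:2],np.ones(len(q))];c=np.linalg.lstsq(A,q[:,2],rcond=None)[0];print(len(q),"slope",c,"z mean",q.mean(0),o["grip_width"])
k=(W[...,2]>.125)&(W[...,2]<.15)&(abs(W[...,0]-.436)<.03)&(abs(W[...,1]+.36)<.04); q=W[k];print(len(q),q.mean(0),np.percentile(q,[5,95],axis=0))
cv2.imwrite("pics/w2.png",pic[:,:,::-1])
E
python3 go.py .434 -.365 .1585 1.67
```

```text
28877 slope [-0.00856211 -0.00242111  0.10486196] z mean [ 0.47751625 -0.35162788  0.10162475] 0.005273546992489584
1596 [ 0.43209237 -0.35649826  0.14121135] [[ 0.42537384 -0.39394706  0.13811264]
 [ 0.43845983 -0.33197853  0.14312273]]
6.65 [ 0.4367 -0.3645  0.1748] [-3.141e+00 -1.000e-03  1.671e+00] [-0.76  0.39  1.53  0.    1.23 -0.86] [ 0.1  0.2 -0.3] 0.005273546992489584
([-0.0002, -0.0027, 0.0163], np.float64(0.001))
```

Request:
jog_arm(
  rows=[
    {"gripper": 0.0, "slide": [0, -0.003, 0.01], "spin": 0},
    {"gripper": 0.0, "slide": [0, -0.003, 0.014], "spin": 0},
    {"gripper": 0.0, "slide": [0, -0.003, 0.015], "spin": 0},
    {"gripper": 0.0, "slide": [0, -0.003, 0.016], "spin": 0},
    {"gripper": 0.0, "slide": [0, -0.003, 0.016], "spin": 0},
  ],
)

```text
time_s: 7.15
ee_pos: [0.4334, -0.3649, 0.34]
eef_rot: [-3.141, -0.0, 1.671]
force: [-7.1, 4.4, 12.8]
grip_width: 0.0002
grip_force: 6.2
```

Request:
jog_arm(
  rows=[
    {"gripper": 0.0, "slide": [0, 0, 0.001], "spin": 0},
    {"gripper": 0.0, "slide": [0, 0, 0.001], "spin": 0},
    {"gripper": 0.0, "slide": [0, 0, -0.04], "spin": 0},
    {"gripper": 0.0, "slide": [0, 0, -0.06], "spin": 0},
    {"gripper": 0.05, "slide": [0, 0, -0.06], "spin": 0},
  ],
)

```text
time_s: 7.65
ee_pos: [0.4337, -0.3651, 0.4018]
eef_rot: [3.139, 0.003, 1.671]
force: [-0.0, -0.5, 0.3]
grip_width: 0.0052
grip_force: 0.0
```

```bash
python3 go.py .475 .009 .16 3.13; python3 - <<'E'
from h import *
pic,P=cloud("scene")
s=P.reshape(-1,3); s=s[~np.isnan(s[:,0])]
# lid now
q=s[(abs(s[:,0]-.475)<.06)&(abs(s[:,1]+.36)<.055)&(s[:,2]>.09)&(s[:,2]<.112)]
c=np.linalg.lstsq(np.c_[q[:,:2],np.ones(len(q))],q[:,2],rcond=None)[0];print("lid",len(q),c,q[:,2].mean())
# lever handle
for x in(.45,.47,.49,.51,.53):
    k=s[(abs(s[:,0]-x)<.01)&(abs(s[:,1])<.05)&(s[:,2]>.065)]; print(x,len(k),np.percentile(k[:,1],[3,50,97]).round(4),k[:,2].max().round(3))
c=s[(abs(s[:,2]-.068)<.003)&(abs(s[:,0]-.64)<.13)&(abs(s[:,1])<.14)]
hull=cv2.convexHull(c[:,:2].astype(np.float32)); print(cv2.fitEllipse(hull))
E
```

```text
7.65 [ 0.4337 -0.3651  0.2218] [3.139e+00 3.000e-03 1.671e+00] [-0.76  0.34  1.48  0.    1.32 -0.86] [-0.  -0.5  0.3] 0.005212357608875249
([0.3681, 0.0784, 0.0618], np.float64(-1.459))
lid 1212 [-0.00371193 -0.00352651  0.1002598 ] 0.09975527251908964
0.45 41 [0.0004 0.0087 0.022 ] 0.091
0.47 38 [0.0002 0.0091 0.0217] 0.092
0.49 43 [0.0002 0.0094 0.0227] 0.092
0.51 44 [0.0004 0.0095 0.023 ] 0.092
0.53 54 [-0.0068  0.0117  0.0341] 0.092
((0.6398714184761047, 0.011961444281041622), (0.20776958763599396, 0.21128767728805542), 79.82362365722656)
```

Request:
jog_arm(
  rows=[
    {"gripper": 0.06, "slide": [0.37, 0.078, 0], "spin": 1.66},
    {"gripper": 0.06, "slide": [0.37, 0.078, 0], "spin": 1.66},
    {"gripper": 0.06, "slide": [0.37, 0.078, 0], "spin": 1.66},
    {"gripper": 0.06, "slide": [0.37, 0.078, 0], "spin": 1.66},
    {"gripper": 0.06, "slide": [0.37, 0.078, 0], "spin": 1.66},
    {"gripper": 0.06, "slide": [0.37, 0.078, 0], "spin": 1.66},
    {"gripper": 0.06, "slide": [0.37, 0.078, 0], "spin": 1.66},
    {"gripper": 0.06, "slide": [0.37, 0.078, 0], "spin": 1.66},
  ],
)

```text
time_s: 8.5
ee_pos: [0.4728, -0.0037, 0.3979]
eef_rot: [-3.14, 0.002, 0.581]
force: [0.2, -0.8, 0.5]
grip_width: 0.0602
grip_force: 0.0
```

```bash
python3 go.py .475 .011 .14 0.01
```

```text
8.5 [ 0.4728 -0.0037  0.2179] [-3.14e+00  2.00e-03  5.81e-01] [-0.09  0.13  1.74  0.    1.27  0.9 ] [ 0.2 -0.8  0.5] 0.060192624140514565
([0.0099, -0.0111, 0.0779], np.float64(0.571))
```

Request:
jog_arm(
  rows=[
    {"gripper": 0.06, "slide": [0.01, -0.011, 0.02], "spin": 0.57},
    {"gripper": 0.06, "slide": [0.01, -0.011, 0.04], "spin": 0.57},
    {"gripper": 0.06, "slide": [0.01, -0.011, 0.06], "spin": 0.57},
    {"gripper": 0.06, "slide": [0.01, -0.011, 0.078], "spin": 0.57},
    {"gripper": 0.06, "slide": [0.01, -0.011, 0.078], "spin": 0.57},
    {"gripper": 0.06, "slide": [0.01, -0.011, 0.078], "spin": 0.57},
  ],
)

```text
time_s: 9.1
ee_pos: [0.4753, 0.0092, 0.321]
eef_rot: [-3.141, 0.002, 0.02]
force: [0.7, -0.5, -0.1]
grip_width: 0.0599
grip_force: 0.0
```

```bash
python3 go.py .475 .011 .078 0.01; python3 - <<'E'
from h import *
pic,d=cams.camera("wrist"); cv2.imwrite("pics/w3.png",pic[:,:,::-1])
E
```

```text
9.1 [0.4753 0.0092 0.141 ] [-3.141e+00  2.000e-03  2.000e-02] [-0.06  0.23  1.82  0.    1.09  1.49] [ 0.7 -0.5 -0.1] 0.059850320900656194
([-0.0002, -0.0018, 0.063], np.float64(0.01))
```

View pics/w3.png

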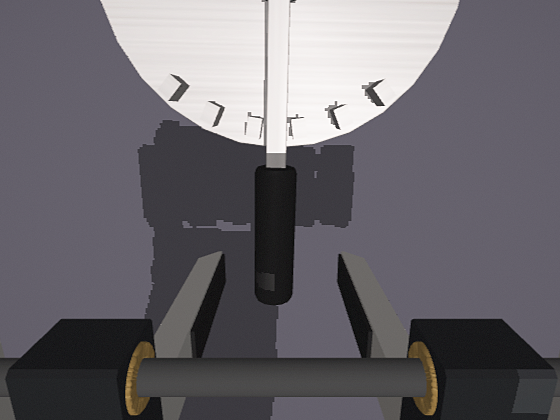

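The handle (275,235) sits centred between the fingers and the lever is in the middle notch, so I descend and grip it.

Request:
jog_arm(
  rows=[
    {"gripper": 0.06, "slide": [0, -0.002, 0.04], "spin": 0.01},
    {"gripper": 0.06, "slide": [0, -0.002, 0.063], "spin": 0.01},
    {"gripper": 0.02, "slide": [0, -0.002, 0.063], "spin": 0.01},
    {"gripper": 0.02, "slide": [0, -0.002, 0.063], "spin": 0.01},
    {"gripper": 0.02, "slide": [0, -0.002, 0.063], "spin": 0.01},
    {"gripper": 0.02, "slide": [0, -0.002, 0.063], "spin": 0.01},
    {"gripper": 0.02, "slide": [0, -0.002, 0.063], "spin": 0.01},
  ],
  squeeze=15,
)

```text
time_s: 9.85
ee_pos: [0.4755, 0.0112, 0.2595]
eef_rot: [3.142, -0.002, 0.007]
force: [1.5, 1.1, 0.5]
grip_width: 0.0252
grip_force: 15.0
```

```bash
python3 go.py .475 .011 .078 0.01
```

```text
9.85 [0.4755 0.0112 0.0795] [ 3.142e+00 -2.000e-03  7.000e-03] [-0.05  0.32  1.87  0.    0.95  1.51] [1.5 1.1 0.5] 0.025244218739724652
([-0.0005, 0.0002, 0.0015], np.float64(-0.003))
```

Request:
jog_arm(
  rows=[
    {"gripper": 0.02, "slide": [0.001, 0, -0.015], "spin": 0},
    {"gripper": 0.02, "slide": [0.003, 0, -0.03], "spin": 0},
    {"gripper": 0.02, "slide": [0.006, 0, -0.042], "spin": 0},
    {"gripper": 0.02, "slide": [0.008, 0, -0.051], "spin": 0},
    {"gripper": 0.02, "slide": [0.008, 0, -0.051], "spin": 0},
    {"gripper": 0.02, "slide": [0.008, 0, -0.051], "spin": 0},
  ],
)

```text
time_s: 10.45
ee_pos: [0.4833, 0.0113, 0.3093]
eef_rot: [-3.142, -0.0, 0.007]
force: [1.4, 0.6, -2.7]
grip_width: 0.0258
grip_force: 15.0
```

```bash
python3 - <<'E'
from h import *; from go import go
o=telemetry.get_obs(); g=o["ee_pos"]-[0,0,.18]; print(g,o["grip_width"])
p=np.array([.64,.012]); yaw0=.007; r=np.hypot(*(g[:2]-p))
for t in(.14,.28,.42,.56): print(t,r.round(4),go(p[0]-r*np.cos(yaw0+t),p[1]-r*np.sin(yaw0+t),g[2],yaw0+t))
pic,d=cams.camera("side"); cv2.imwrite("pics/s2.png",cv2.resize(pic[150:330,150:390,::-1],None,fx=2.5,fy=2.5))
E
```

```text
[0.48326981 0.01128009 0.1293471 ] 0.02577825386762926
0.14 0.1567 ([0.0015, 0.0222, 0.0], np.float64(-0.14))
0.28 0.1567 ([0.0061, 0.0437, 0.0], np.float64(-0.28))
0.42 0.1567 ([0.0136, 0.0643, 0.0], np.float64(-0.42))
0.56 0.1567 ([0.024, 0.0836, 0.0], np.float64(-0.56))
```

View pics/s2.png

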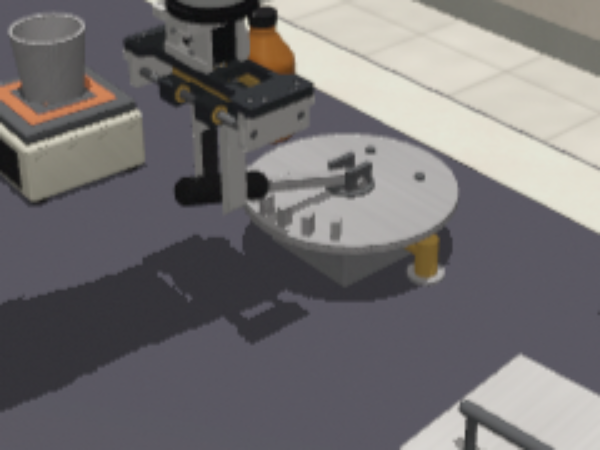

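The lever is lifted clear of the teeth in the gripper (crop ~(230,185)), so I swing it towards the box.

Request:
jog_arm(
  rows=[
    {"gripper": 0.02, "slide": [0.0004, 0.011, 0], "spin": -0.07},
    {"gripper": 0.02, "slide": [0.0015, 0.0222, 0], "spin": -0.14},
    {"gripper": 0.02, "slide": [0.0035, 0.033, 0], "spin": -0.21},
    {"gripper": 0.02, "slide": [0.0061, 0.0437, 0], "spin": -0.28},
    {"gripper": 0.02, "slide": [0.0095, 0.054, 0], "spin": -0.35},
    {"gripper": 0.02, "slide": [0.0136, 0.0643, 0], "spin": -0.42},
    {"gripper": 0.02, "slide": [0.0185, 0.074, 0], "spin": -0.49},
    {"gripper": 0.02, "slide": [0.024, 0.0836, 0], "spin": -0.56},
  ],
)

```text
time_s: 11.3
ee_pos: [0.5083, -0.0721, 0.3091]
eef_rot: [-3.141, -0.002, 0.57]
force: [9.3, 8.3, -7.4]
grip_width: 0.0254
grip_force: 15.1
```

Request:
jog_arm(
  rows=[
    {"gripper": 0.02, "slide": [0, 0, 0], "spin": 0},
    {"gripper": 0.02, "slide": [0, 0, 0], "spin": 0},
  ],
)

```text
time_s: 11.5
ee_pos: [0.5082, -0.072, 0.309]
eef_rot: [-3.141, -0.001, 0.567]
force: [7.1, 4.7, -4.7]
grip_width: 0.0255
grip_force: 15.0
```

```bash
python3 - <<'E'
from h import *; from go import go
o=telemetry.get_obs(); g=o["ee_pos"]-[0,0,.18]; print(o["time_s"],g,o["eef_rot"],o["grip_width"],o["force"])
p=np.array([.64,.012]); print("angle",np.arctan2(p[1]-g[1],p[0]-g[0]),np.hypot(*(g[:2]-p)))
t=.567;print(go(p[0]-.1567*np.cos(t),p[1]-.1567*np.sin(t),g[2],t))
pic,d=cams.camera("side"); cv2.imwrite("pics/s3.png",cv2.resize(pic[150:330,150:390,::-1],None,fx=3,fy=3))
E
```

```text
11.5 [ 0.50822818 -0.07204159  0.12898658] [-3.14136516e+00 -1.38172112e-03  5.66599394e-01] 0.025545086068669298 [ 7.07545708  4.68255152 -4.68099945]
angle 0.5677375408403833 0.1562907535779533
([-0.0004, -0.0001, 0.0], np.float64(-0.0))
```

View pics/s3.png

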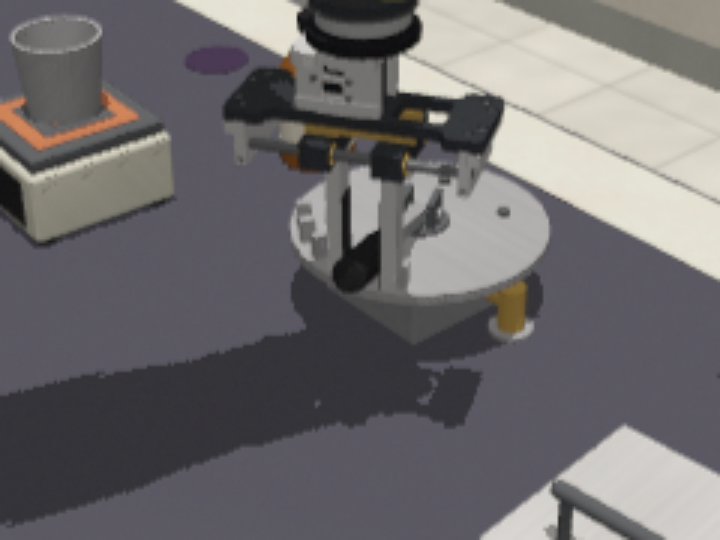

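Lever swung over at 0.567 rad world yaw, handle at (365,262); now I lower it along the arc into the last notch.

Request:
jog_arm(
  rows=[
    {"gripper": 0.02, "slide": [-0.002, 0, 0.009], "spin": 0},
    {"gripper": 0.02, "slide": [-0.004, 0, 0.018], "spin": 0},
    {"gripper": 0.02, "slide": [-0.0055, 0, 0.027], "spin": 0},
    {"gripper": 0.02, "slide": [-0.0065, 0, 0.035], "spin": 0},
    {"gripper": 0.02, "slide": [-0.0075, 0, 0.043], "spin": 0},
    {"gripper": 0.02, "slide": [-0.008, 0, 0.048], "spin": 0},
    {"gripper": 0.02, "slide": [-0.008, 0, 0.048], "spin": 0},
  ],
)

```text
time_s: 12.25
ee_pos: [0.5011, -0.0764, 0.2612]
eef_rot: [-3.141, 0.0, 0.567]
force: [0.9, 2.4, 0.7]
grip_width: 0.0254
grip_force: 15.0
```

```bash
python3 go.py .5 -.0767 .078 .567
```

```text
12.25 [ 0.5011 -0.0764  0.0812] [-3.141  0.     0.567] [-0.22  0.38  1.78  0.    0.98  0.78] [0.9 2.4 0.7] 0.025449738722597783
([-0.0011, -0.0004, 0.0032], np.float64(-0.0))
```

Request:
jog_arm(
  rows=[
    {"gripper": 0.02, "slide": [0, 0, 0.0015], "spin": 0},
    {"gripper": 0.06, "slide": [0, 0, 0.0015], "spin": 0},
    {"gripper": 0.06, "slide": [0, 0, 0.0015], "spin": 0},
    {"gripper": 0.06, "slide": [0, 0, 0.0015], "spin": 0},
    {"gripper": 0.06, "slide": [0, 0, 0.0015], "spin": 0},
    {"gripper": 0.06, "slide": [0, 0, -0.04], "spin": 0},
    {"gripper": 0.06, "slide": [0, 0, -0.08], "spin": 0},
    {"gripper": 0.06, "slide": [0, 0, -0.1], "spin": 0},
  ],
)

```text
time_s: 13.05
ee_pos: [0.5012, -0.0765, 0.3649]
eef_rot: [3.139, -0.003, 0.567]
force: [-0.1, 0.5, -0.7]
grip_width: 0.0605
grip_force: 0.0
```

```bash
python3 - <<'E'
from h import *; from scipy.spatial.transform import Rotation as R
pic,d=cams.camera("wrist"); o=telemetry.get_obs(); i=cams.camera_info("wrist")
cv2.imwrite("pics/w4.png",pic[:,:,::-1])
K=np.array(i["camera_matrix"]);M=np.array(i["tool_from_camera"]);v,u=np.mgrid[:420,:560]
P=np.stack([(u-K[0,2])/K[0,0]*d,(v-K[1,2])/K[1,1]*d,d],-1)@M[:3,:3].T+M[:3,3]
W=P@R.from_euler("xyz",o["eef_rot"]).as_matrix().T+o["ee_pos"]; W[d==0]=np.nan
print(o["time_s"],o["ee_pos"],o["grip_width"])
L=(W[...,:2]-[.64,.012]); c,s=np.cos(.567),np.sin(.567)
a=-(L[...,0]*c+L[...,1]*s); b=-L[...,0]*s+L[...,1]*c
for r in(.05,.075,.11,.13,.15,.17,.19):
    k=(abs(a-r)<.006)&(abs(b)<.025)&(W[...,2]>.074)&(W[...,2]<.14)
    if k.sum(): print(r,k.sum(),"top",np.percentile(W[k][:,2],95).round(4),"b",np.percentile(b[k],[3,97]).round(4))
E
```

```text
13.1 [ 0.50142138 -0.07651743  0.36693473] 0.05959807227960031
0.05 344 top 0.0884 b [-0.0063  0.005 ]
0.075 341 top 0.0881 b [-0.0071  0.0046]
0.11 357 top 0.0919 b [-0.0108  0.0066]
0.13 580 top 0.0943 b [-0.0138  0.0096]
0.15 543 top 0.0943 b [-0.0141  0.0098]
0.17 515 top 0.094 b [-0.0143  0.0094]
0.19 476 top 0.0942 b [-0.015   0.0089]
```

View pics/w4.png

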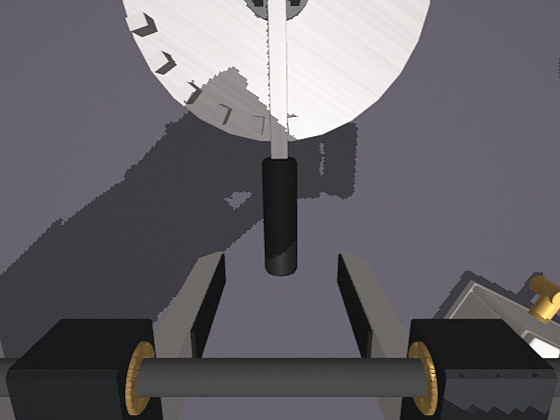

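The lever lies level in the last notch, with five teeth to its left and the end tooth at (292,118). I'll check the lid, bystanders and lever from the scene camera after moving up.

Request:
jog_arm(
  rows=[
    {"gripper": 0.06, "slide": [-0.05, 0, -0.05], "spin": 0},
    {"gripper": 0.06, "slide": [-0.1, 0, -0.1], "spin": 0},
    {"gripper": 0.06, "slide": [-0.1, 0, -0.1], "spin": 0},
    {"gripper": 0.06, "slide": [-0.1, 0, -0.1], "spin": 0},
    {"gripper": 0.06, "slide": [-0.1, 0, -0.1], "spin": 0},
  ],
)

```text
time_s: 13.6
ee_pos: [0.4165, -0.1303, 0.4615]
eef_rot: [3.141, -0.001, 0.566]
force: [-0.3, 0.1, -0.4]
grip_width: 0.0598
grip_force: 0.0
```

```bash
python3 - <<'E'
from h import *
for n in("scene","side"):
    pic,P=cloud(n)
    s=P.reshape(-1,3); s=s[~np.isnan(s[:,0])]
    q=s[(abs(s[:,0]-.475)<.06)&(abs(s[:,1]+.36)<.055)&(s[:,2]>.085)&(s[:,2]<.112)]
    print("lid",len(q),np.linalg.lstsq(np.c_[q[:,:2],np.ones(len(q))],q[:,2],rcond=None)[0],q[:,2].mean())
    L=s[:,:2]-[.64,.012];a=-(L[:,0]*np.cos(.567)+L[:,1]*np.sin(.567));b=-L[:,0]*np.sin(.567)+L[:,1]*np.cos(.567)
    for r in(.06,.13,.15,.17,.19):
        k=(abs(a-r)<.008)&(abs(b)<.02)&(s[:,2]>.072); print(r,k.sum(),np.percentile(s[k,2],95).round(4),np.median(b[k]).round(4))
    for t in("pot","reagent","jar"): print(t,[(np.round(x["point"],3),x["confidence"]) for x in finder.find_in(t,n)[:1]])
    if n=="side": cv2.imwrite("pics/s5.png",pic[:,:,::-1])
E
```

```text
lid 1206 [-0.00581711 -0.00319775  0.10142436] 0.09979411490365457
0.06 34 0.085 -0.005
0.13 45 0.0909 -0.0083
0.15 45 0.0911 -0.0104
0.17 45 0.0899 -0.0089
0.19 66 0.5414 -0.0035
pot [(array([0.531, 0.342, 0.138]), 0.85)]
reagent [(array([0.749, 0.237, 0.089]), 0.77)]
jar []
lid 2753 [-0.00458564 -0.00030067  0.10310826] 0.10104245495070355
0.06 26 0.0862 -0.001
0.13 52 0.0918 -0.0041
0.15 52 0.092 -0.0037
0.17 53 0.0921 -0.0048
0.19 59 0.0915 -0.0055
pot [(array([0.502, 0.323, 0.13 ]), 0.94)]
reagent [(array([0.706, 0.232, 0.074]), 0.93)]
jar [(array([ 0.731, -0.264,  0.062]), 0.64)]
```

View pics/s5.png

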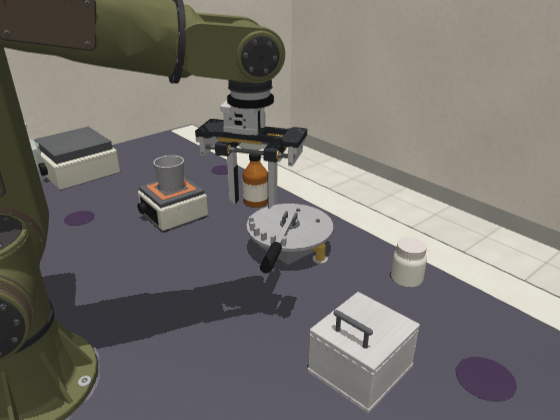

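The picture shows the lid shut (365,335), the lever home in the last notch on the box side (272,255), and the bystanders where they were.

```bash
python3 -c "
from station import workorder; print(workorder.hand_in())"
```

```text
the job is handed in; nothing more can be done
None
```

The lid is shut and the lever lies level in the last notch on the vacuum-box side; the gripper is clear, the bottle, jar and pot show no sign of having moved, and the job was handed in at about 14 s.

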